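Hold the cabinet's sprung lock open with its key

TASK

Take the key with the rectangular bow out of the key stand, push it fully home into the lock on top of the little plywood cabinet (the pins stick a bit), and only then turn it a quarter turn clockwise, as seen from above, to its stop. The lock springs back, so finish still gripping the key and holding it turned, so that the bolt stays drawn. Leave the other two keys in the stand, and everything else around, where they are.

Things in the scene. Friction and masses are not known exactly. Their poses are not given: they have to be found in the camera images.
- key_grip (a point): Centre of the bow (flat grip) of the cabinet key: the one with the RECTANGULAR bow, plain steel, 80 mm tall, about 45 g, standing blade down in the key stand. Bow 8 mm thick (along the key's x), 28 mm wide (y), 36 mm tall (z, from tip to bow). Grip it across the 8 mm thickness, firmly (40 N or more is fine). The key is the same after a half turn about its z.
- key_tip (a point): Tip of that key's blade, on the key's axis, 62 mm below the centre of its bow; it rests on the floor of its slot. The blade is 12 mm wide (y), 5 mm thick (x), 40 mm long, its tip rounded; between blade and bow is a shoulder 16 x 8 mm, 4 mm high.
- key: The cabinet key; origin at the tip of the blade, axes as for key_grip.
- key_round_grip (a point): Centre of the round bow (disc of 36 mm diameter, 8 mm thick) of another key in the stand, not to be used; otherwise like the cabinet key.
- key_tee_grip (a point): Point 62 mm above the tip, on the axis of another key in the stand, with a T-shaped bow (crossbar 40 x 10 x 12 mm, its top 80 mm above the tip), not to be used.
- key_stand: Wooden block 62 x 172 x 40 mm (x, y, z), fixed; origin at the centre of its underside. Three slots along its y, 55 mm apart (y = -55, 0, 55 mm), 28 mm deep, hold the three keys with the width of their bows along the stand's y; which key stands in which slot varies.
- cabinet: Plywood cabinet 200 x 240 x 140 mm (x, y, z), fixed; origin at the centre of its underside; door with a knob on its -x side, towards the robot. In its top is the lock: a square brass plug in a steel rosette of 62 mm diameter, and between lock and door a steel bolt that draws back as the lock turns.
- keyway (a point): Centre of the mouth of the keyway in the brass plug, on its turning axis, 6 mm above the cabinet's top; axes are the cabinet's, z up. At rest the keyway is 13.5 mm wide along y, 6.5 mm along x, flared at the mouth by 3 mm on every side.
- keyway_floor (a point): Centre of the floor of the keyway, 32 mm below its mouth: the key is fully home with its tip on this floor. On the way, 12 and 21 mm down, two sprung pins stick and push the blade sideways: it takes a push of up to about 15 N, or less with a little wiggling, to pass them.
- lock (a joint): Turn of the lock's plug, rad: 0 at rest (keyway along the cabinet's y), growing clockwise seen from above, up to its stop at 1.5 (a quarter turn). A spring turns it back when the key is let go (0.05 N m at rest, 0.12 N m at the stop). The key has some 0.15 rad of play in it, so the hand turns a little further than the plug.
- padlock_mid (a point): Centre of a steel padlock lying flat: body 40 x 46 x 18 mm, shackle 32 mm beyond it along +x; a bystander, loose.
- mug_mid (a point): Centre of an upright aluminium travel mug with a black lid, 74 mm in diameter, 172 mm tall (z is its axis); a bystander, loose.
- comb_mid (a point): Middle of the back of a black plastic comb lying flat on the cabinet, behind the lock, 160 mm long along y, 36 mm wide, 5 mm thick; a bystander, loose.
- jar_mid (a point): Centre of an upright green glass jar of marbles, 74 mm in diameter, 112 mm tall (z is its axis); a bystander, loose.
- tin_mid (a point): Centre of a flat aluminium tin, 70 x 100 x 30 mm; a bystander, loose.
- brush_mid (a point): Centre of a wooden clothes brush, 50 x 140 x 42 mm; a bystander, loose.

How it is judged:
By the outcome, as a careful person would: the job done as asked, in the order asked, and still so for the second after the job is handed in, while the arm keeps its last pose, push and grip.
It also fails if it takes over 48 s, if anything falls off the work surface, if the arm or the gripper's body presses on something with over 40 N, if the wrist force passes 120 N, or if a joint passes its speed limit or range.

ROBOT

A 6-joint arm with a two-finger parallel gripper is mounted at the origin on the work surface. World frame = base frame: x ahead of the robot, y to its left, z up, the work surface at z = 0. Lengths are in m, angles in rad, forces in N, time in s.
With the tool pointing down it reaches from about 0.35 to 0.925 m from the base axis. Payload 6.4 kg.
Tool frame: the origin (TCP) lies at the very end of the fingers, on their centre line; the grasp point (between the pads) lies 19 mm behind it (arm.tcp_to_grasp is the distance from the TCP to the grasp point, in m); z points along the fingers, y is the line along which they close (so a half turn about z gives the same grasp; the last joint's range is limited). The gripper opens to 85 mm and grips with 20 to 120 N. Pads are 22 mm wide; open, the fingers measure 114 mm over their backs; the gripper's body (76 mm by 85 mm) begins 54 mm behind the grasp point. The pads swing forward as they close: fully open they stand 13 mm farther back than shut.
Start: joints at [-1.331, 0.245, 1.558, -0, 1.339, -0.174], TCP at [0.261, -0.595, 0.231] pointing down, gripper open.
Joint ranges: [-3.13, 3.13], [-1.02, 2.26], [0.13, 2.54], [-0.95, 4.09], [0.21, 2.88], [-2.74, 2.74]. Speed limits (rad/s): [2.57, 2.57, 3.14, 3.14, 3.14, 3.14].

INTERFACE

Orientations are given as a unit quaternion [w, x, y, z].
In Python, from plant import arm gives the robot as it stands.
- The arm moves only by the shell command python3 -m jog 'ROWS' [FORCE]. ROWS is JSON, a list of rows, each a list of 7 numbers: the shift along the tool's x, y, z in m, then the turn, a rotation vector about the tool's x, y, z in rad, then the gripper's target within -1 to 1 (shut at 1, half-way at 0, fully open at -1). In form: [[dx, dy, dz, wx, wy, wz, grip], ...]. A call has 1 to 20 rows; each row is the pose to reach, as a shift and turn from the pose commanded when the call began, along the tool's axes at that moment; what a row does not reach only later rows make up. A row lasts 1/12 s, in which the tool goes at most 41.7 mm and 7.16 degrees, less where a joint would pass 70% of its speed; a pose out of reach is approached as far as the arm can. A call with a gripper value outside its range is refused whole. The fingers move at their own pace and stop on an object; FORCE is the grip in N (left out, the last holds). Time passes only in rows, so rows that repeat a pose let the fingers close. It gives the time, the measured TCP pose, the force, the opening and the grip force at its end, in the units of the state.
- arm.get_obs(): the state, without advancing time (a new reading comes with each control period).
- arm.snapshot(name): name is "scene" or "top" or "wrist"; returns a dict with "color" (384x512x3 uint8, red, green, blue), "depth" (384x512 float32, m along the optical axis (not along the pixel's ray), 0 where there is no reading), "fov_y" (degrees; the focal length in pixels is half the picture's height over the tangent of half this angle, whatever the lens; pixels are square), "cx", "cy" (the principal point, pixels), "rvec" (rotation vector, rad) and "tvec" (3), from world to camera coordinates, as OpenCV has them. Camera axes: x right, y down, z forward; pixel columns grow to the right and rows downward; lengths in m; the calibration is good to about 2 mm. A picture is of the moment at which its call begins.
- arm.hand_in(): hands the job in; it is judged then, once.
The state is a dict: "time": time; "qpos": joint angles; "qd": joint speeds; "joint_torque": joint torques, N m; "eef_pos": TCP position; "ee_rot": TCP orientation; "ft_force": force on the tool from outside, world axes, zero at the start; "ft_torque": the same for the moment, N m; "gripper_width": finger opening in m; "gripper_force": force on a finger pad.
Only numpy, scipy, OpenCV 4.12 (cv2) and the standard library are available. Lean on these libraries where they do the work, as an engineer would, in place of code of your own. Each camera call takes 0.05 s, during which the arm holds its last target. There are 200 camera calls.

## Working session

There is one attempt and no reset: what is moved stays moved. The work goes in short steps, Python scripts to look and compute and a shell command to move; the robot and the scene stay as the last step left them, time stands still between calls to the robot, and variables do not carry over. Pictures are saved under pics/ and viewed, at most 10 in all, crops included, and the job is handed in when it is done.

```bash
mkdir -p pics; cat > h.py <<'E'
import numpy as np, cv2, pickle
from scipy.spatial.transform import Rotation as R
from plant import arm
def snap(n,f):
    s=arm.snapshot(n); cv2.imwrite(f'pics/{f}.png',cv2.cvtColor(s['color'],cv2.COLOR_RGB2BGR)); pickle.dump(s,open(f'pics/{f}.pkl','wb')); return s
def load(f): return pickle.load(open(f'pics/{f}.pkl','rb'))
def cloud(s):
    h,w=s['depth'].shape; f=h/2/np.tan(np.radians(s['fov_y'])/2)
    v,u=np.mgrid[:h,:w]; d=s['depth']
    p=np.dstack([(u-s['cx'])/f*d,(v-s['cy'])/f*d,d])
    M=R.from_rotvec(np.ravel(s['rvec'])).as_matrix()
    return (p-np.ravel(s['tvec']))@M
def ray(s,u,v,z):
    f=s['depth'].shape[0]/2/np.tan(np.radians(s['fov_y'])/2)
    M=R.from_rotvec(np.ravel(s['rvec'])).as_matrix(); c=-M.T@np.ravel(s['tvec'])
    r=M.T@np.array([(u-s['cx'])/f,(v-s['cy'])/f,1]); return c+r*(z-c[2])/r[2]
E
python3 - <<'E'
from h import *
a=snap('scene','s1');b=snap('top','t1')
A=cv2.imread('pics/s1.png');B=cv2.imread('pics/t1.png')
print(a['fov_y'],a['cx'],a['cy'],b['fov_y'],b['cx'],b['cy'])
cv2.imwrite('pics/both.png',cv2.resize(np.vstack([A,B]),(800,1200))[:1200])
cv2.imwrite('pics/s1b.png',cv2.resize(A,(800,600)));cv2.imwrite('pics/t1b.png',cv2.resize(B,(800,600)))
o=arm.get_obs();print(o)
E
```

```text
54.71911036747366 257.5640874966372 189.58470052484955 43.74040536086825 254.0396618061621 184.41633058362274
{'time': 0.1, 'qpos': array([-1.33111345e+00,  2.45808770e-01,  1.55890881e+00,  1.27525100e-05,
        1.33868824e+00, -1.74112775e-01]), 'qd': array([-0.00015716, -0.00149751, -0.0035207 ,  0.00018297,  0.00088075,
       -0.00027231]), 'joint_torque': array([-4.83892672e-04, -4.30675256e+01, -3.27127254e+01, -2.11125393e-04,
        2.82659297e-03,  2.94467384e-05]), 'eef_pos': array([ 0.26123544, -0.59464048,  0.23024026]), 'ee_rot': array([-9.06296783e-04,  9.78672786e-01,  2.05423356e-01, -2.35163673e-05]), 'ft_force': array([-0.61248638,  0.04490175, -0.29963418]), 'ft_torque': array([-0.02510388, -0.02537793, -0.01254024]), 'gripper_force': 0.0, 'gripper_width': 0.08541734021983352}
```

View pics/s1b.png

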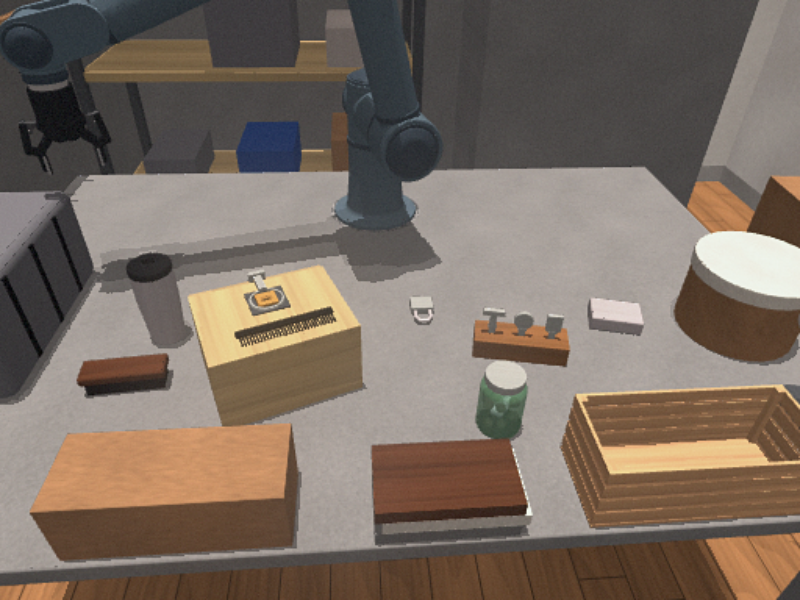

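View pics/t1b.png

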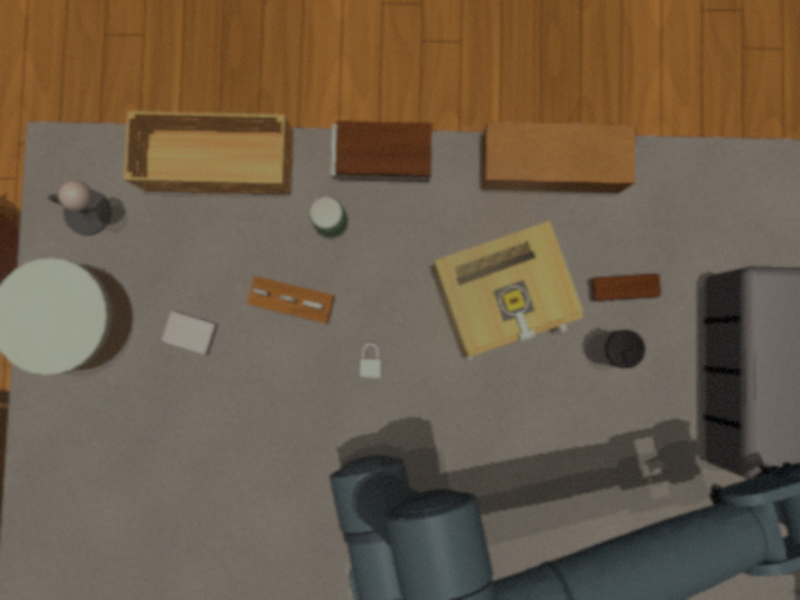

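The scene picture shows the stand with the rectangular bow rightmost, at (554,326) of 800x600, and the lock at (267,298). In the top view the rectangular bow is leftmost, at (261,293), and the lock is at (515,300).

```bash
python3 - <<'E'
from h import *
for n in('t1','s1'):
    s=load(n);P=cloud(s);ok=s['depth']>0
    for nm,c,z0,z1,r in(('cab',(515/1.5625,300/1.5625) if n=='t1' else (275/1.5625,320/1.5625),.132,.142,.19),('stand',(290/1.5625,300/1.5625) if n=='t1' else (521/1.5625,335/1.5625),.033,.045,.12),('keys',(290/1.5625,300/1.5625) if n=='t1' else (521/1.5625,335/1.5625),.06,.105,.12)):
        c0=P[int(c[1]),int(c[0])][:2]
        m=ok&(P[...,2]>z0)&(P[...,2]<z1)&(np.hypot(*(P[...,:2]-c0).transpose(2,0,1))<r)
        q=P[m]
        if len(q)<3: print(n,nm,len(q),c0);continue
        print(n,nm,len(q),cv2.minAreaRect((q[:,:2]*1000).astype(np.float32)),np.percentile(q[:,2],[5,50,95]).round(4))
        if nm=='keys':
            k,l=cv2.connectedComponents(m.astype(np.uint8))
            for i in range(1,k): 
                w=P[l==i]; print('  ',len(w),w.mean(0).round(4),w[:,2].max())
s=load('t1')
print(ray(s,515/1.5625,300/1.5625,.146),ray(s,261/1.5625,293/1.5625,.092))
i=cv2.imread('pics/t1.png')
a=cv2.resize(i[165:215,150:220],(560,400),interpolation=cv2.INTER_CUBIC);b=cv2.resize(i[135:235,270:380],(440,400),interpolation=cv2.INTER_CUBIC)
cv2.imwrite('pics/crop.png',np.hstack([a,b])[:, :1000])
E
```

```text
t1 cab 3392 ((576.3038330078125, -218.52337646484375), (257.260009765625, 264.21453857421875), 20.61850929260254) [0.1342 0.1389 0.1417]
t1 stand 803 ((571.2843627929688, 246.98556518554688), (172.60357666015625, 61.83419418334961), 77.9693603515625) [0.0347 0.04   0.044 ]
t1 keys 95 ((570.3004150390625, 242.09877014160156), (140.22314453125, 9.24140739440918), 77.7260513305664) [0.0795 0.0907 0.0957]
   25 [0.5821 0.2978 0.0897] 0.09776206638401194
   29 [0.5704 0.245  0.0864] 0.09538662729015415
   41 [0.5594 0.1924 0.0922] 0.09984429520733741
s1 cab 3958 ((599.136962890625, -196.70474243164062), (204.82057189941406, 240.80975341796875), 20.468910217285156) [0.1356 0.1389 0.1411]
s1 stand 800 ((572.14111328125, 247.74916076660156), (172.1915283203125, 65.95741271972656), 77.23937225341797) [0.0352 0.0389 0.0412]
s1 keys 308 ((572.0195922851562, 244.28567504882812), (143.5321044921875, 12.48715591430664), 78.48164367675781) [0.0621 0.0806 0.0916]
   94 [0.5629 0.1926 0.0828] 0.09251048696126546
   110 [0.574  0.2463 0.0768] 0.09236782695433009
   104 [0.5854 0.2999 0.0777] 0.09275053940661215
[ 0.57518279 -0.20795407  0.146     ] [0.57886874 0.29815909 0.092     ]
```

```bash
python3 -m jog '[[0.654,-0.689,0,0,0,-0.943,0],[0.654,-0.689,0,0,0,-0.943,0],[0.654,-0.689,0,0,0,-0.943,0],[0.654,-0.689,0,0,0,-0.943,0],[0.654,-0.689,0,0,0,-0.943,0],[0.654,-0.689,0,0,0,-0.943,0],[0.654,-0.689,0,0,0,-0.943,0],[0.654,-0.689,0,0,0,-0.943,0],[0.654,-0.689,0,0,0,-0.943,0],[0.654,-0.689,0,0,0,-0.943,0],[0.654,-0.689,0,0,0,-0.943,0],[0.654,-0.689,0,0,0,-0.943,0],[0.654,-0.689,0,0,0,-0.943,0],[0.654,-0.689,0,0,0,-0.943,0],[0.654,-0.689,0,0,0,-0.943,0],[0.654,-0.689,0,0,0,-0.943,0],[0.654,-0.689,0,0,0,-0.943,0],[0.654,-0.689,0,0,0,-0.943,0]]'; python3 - <<'E'
from h import *
print(arm.get_obs()['eef_pos'],arm.get_obs()['ee_rot'])
E
```

```text
time: 1.6
eef_pos: [0.5154, 0.1128, 0.231]
ee_rot: [-0.0, 0.778, 0.628, -0.0]
ft_force: [1.2, -0.4, 0.6]
gripper_width: 0.0425
gripper_force: 0.0
[0.51535612 0.11281267 0.23096142] [-6.57194998e-05  7.78436702e-01  6.27723081e-01 -1.71497632e-04]
```

```bash
python3 -m jog '[[0.19,0.027,0,0,0,0,0],[0.19,0.027,0,0,0,0,0],[0.19,0.027,0,0,0,0,0],[0.19,0.027,0,0,0,0,0],[0.19,0.027,0,0,0,0,0],[0.19,0.027,0,0,0,0,0],[0.19,0.027,0,0,0,0,0],[0.19,0.027,0,0,0,0,0]]'; python3 - <<'E'
from h import *
s=snap('wrist','w1');cv2.imwrite('pics/w1b.png',cv2.resize(cv2.imread('pics/w1.png'),(800,600)))
M=R.from_rotvec(np.ravel(s['rvec'])).as_matrix(); print(-M.T@np.ravel(s['tvec']))
print(arm.get_obs()['eef_pos'],arm.get_obs()['ee_rot'])
E
```

```text
time: 2.27
eef_pos: [0.5817, 0.29, 0.2306]
ee_rot: [-0.0, 0.779, 0.628, -0.001]
ft_force: [-0.7, -0.5, 0.3]
gripper_width: 0.0426
gripper_force: 0.0
[0.59634448 0.36214662 0.37328316]
[0.58175307 0.28954597 0.23087034] [-9.85402050e-05  7.78844145e-01  6.27217271e-01 -5.31862017e-04]
```

View pics/w1b.png

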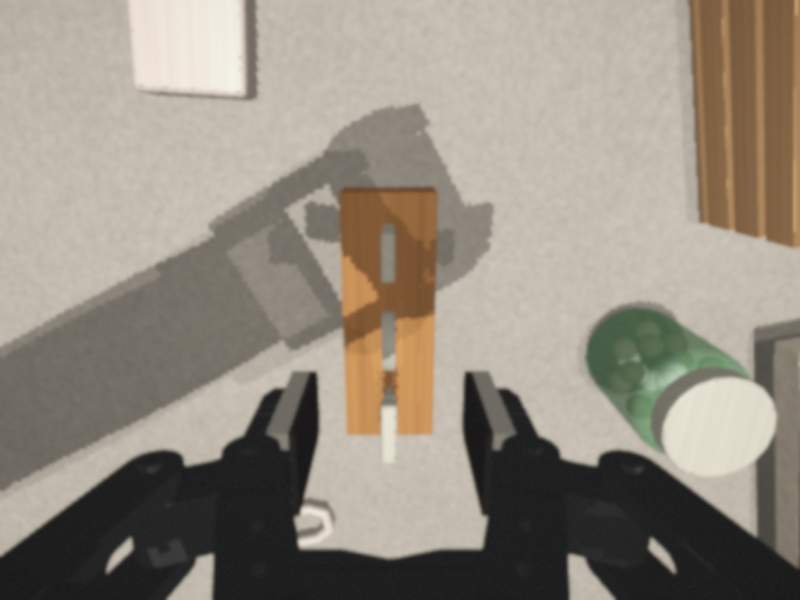

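The wrist view shows the stand from (341,190) to (432,435). The rectangular bow is edge-on at (388,223–283), top in the picture, aligned with the gripper.

```bash
python3 - <<'E'
from h import *
s=load('w1');k=1.5625
o=arm.get_obs();T=R.from_quat(np.roll(o['ee_rot'],-1)).as_matrix()
print('yaw x',np.degrees(np.arctan2(T[1,0],T[0,0])))
for u,v,z in((388,230,.092),(388,223,.092),(388,283,.092),(341,190,.04),(437,190,.04),(347,435,.04),(432,435,.04),(388,313,.092),(388,405,.092),(388,462,.092)):
    p=ray(s,u/k,v/k,z); print((u,v),p.round(4),(T.T@(p-o['eef_pos'])).round(4))
P=cloud(s)
for v in range(140,190,4): print(v,P[v,248].round(4),P[v,246].round(4))
E
```

```text
yaw x 77.69026000682685
(388, 230) [0.5852 0.3168 0.092 ] [ 0.0275 -0.0023  0.1389]
(388, 223) [0.586  0.3205 0.092 ] [ 0.0313 -0.0023  0.1389]
(388, 283) [0.5789 0.2879 0.092 ] [-0.0021 -0.0024  0.1389]
(341, 190) [0.5598 0.3392 0.04  ] [ 0.044  -0.0319  0.1909]
(437, 190) [0.6184 0.3265 0.04  ] [0.044  0.0281 0.1908]
(347, 435) [0.5225 0.1697 0.04  ] [-0.1296 -0.0322  0.191 ]
(432, 435) [0.5823 0.1567 0.04  ] [-0.1296  0.029   0.1909]
(388, 313) [0.5751 0.2708 0.092 ] [-0.0197 -0.0024  0.1389]
(388, 405) [0.5627 0.2142 0.092 ] [-0.0775 -0.0024  0.1389]
(388, 462) [0.5543 0.1759 0.092 ] [-0.1168 -0.0025  0.139 ]
140 [0.5844 0.3156 0.0402] [0.5824 0.316  0.0402]
144 [0.5845 0.3157 0.0665] [0.5827 0.316  0.0659]
148 [0.5846 0.3156 0.0883] [0.583  0.316  0.0881]
152 [0.584  0.3129 0.0919] [0.5823 0.3131 0.0911]
156 [0.5834 0.3098 0.0933] [0.5817 0.31   0.0925]
160 [0.5963 0.3621 0.3733] [0.5809 0.3064 0.0913]
164 [0.5818 0.3027 0.0915] [0.5802 0.3032 0.0922]
168 [0.5811 0.2994 0.092 ] [0.5795 0.3    0.0934]
172 [0.5803 0.2958 0.0914] [0.5787 0.2964 0.0925]
176 [0.5795 0.2922 0.091 ] [0.5778 0.2926 0.0912]
180 [0.5788 0.2889 0.0918] [0.577  0.2891 0.091 ]
184 [0.5747 0.2716 0.0412] [0.5726 0.2718 0.0402]
188 [0.5737 0.2668 0.0392] [0.5717 0.2676 0.0402]
```

```bash
python3 -m jog '[[0.012,-0.002,0.03,0,0,0,0],[0.012,-0.002,0.07,0,0,0,0],[0.012,-0.002,0.11,0,0,0,0],[0.012,-0.002,0.145,0,0,0,0],[0.012,-0.002,0.175,0,0,0,0],[0.012,-0.002,0.175,0,0,0,0],[0.012,-0.002,0.175,0,0,0,0],[0.012,-0.002,0.175,0,0,0,1],[0.012,-0.002,0.175,0,0,0,1],[0.012,-0.002,0.175,0,0,0,1],[0.012,-0.002,0.175,0,0,0,1],[0.012,-0.002,0.175,0,0,0,1],[0.012,-0.002,0.175,0,0,0,1],[0.012,-0.002,0.175,0,0,0,1]]' 70
```

```text
time: 3.48
eef_pos: [0.5838, 0.3033, 0.0595]
ee_rot: [0.0, 0.778, 0.628, 0.001]
ft_force: [-3.6, -1.0, 6.4]
gripper_width: 0.0072
gripper_force: 68.8
```

```bash
python3 -m jog '[[0,0,-0.015,0,0,0,1],[0,0,-0.04,0,0,0,1],[0,0,-0.08,0,0,0,1],[0,0,-0.12,0,0,0,1],[0,0,-0.16,0,0,0,1],[0,0,-0.195,0,0,0,1],[0,0,-0.195,0,0,0,1],[0,0,-0.195,0,0,0,1]]'; python3 - <<'E'
from h import *
s=snap('wrist','w2')
o=arm.get_obs();T=R.from_quat(np.roll(o['ee_rot'],-1)).as_matrix()
print(o['eef_pos'],o['ft_force'])
a=np.radians(110.5);t=load('t1');print('mug',ray(t,625/1.5625,348/1.5625,.172))
print(T.T@(np.array([.592,-.255,.25])-o['eef_pos']), 110.5-np.degrees(np.arctan2(T[1,0],T[0,0])))
E
```

```text
time: 4.15
eef_pos: [0.5843, 0.3031, 0.257]
ee_rot: [0.002, 0.779, 0.628, 0.004]
ft_force: [-0.7, 0.2, -1.1]
gripper_width: 0.0075
gripper_force: 69.0
[0.58304208 0.30269233 0.2536237 ] [0.4961438  0.05461005 0.15103644]
mug [ 0.4880473  -0.41386453  0.172     ]
[-0.54308457  0.12713469  0.00316773] 32.756265041540345
```

```bash
python3 -m jog '[[-0.543,0.127,0,0,0,-0.572,1],[-0.543,0.127,0,0,0,-0.572,1],[-0.543,0.127,0,0,0,-0.572,1],[-0.543,0.127,0,0,0,-0.572,1],[-0.543,0.127,0,0,0,-0.572,1],[-0.543,0.127,0,0,0,-0.572,1],[-0.543,0.127,0,0,0,-0.572,1],[-0.543,0.127,0,0,0,-0.572,1],[-0.543,0.127,0,0,0,-0.572,1],[-0.543,0.127,0,0,0,-0.572,1],[-0.543,0.127,0,0,0,-0.572,1],[-0.543,0.127,0,0,0,-0.572,1],[-0.543,0.127,0,0,0,-0.572,1],[-0.543,0.127,0,0,0,-0.572,1],[-0.543,0.127,0,0,0,-0.572,1],[-0.543,0.127,0,0,0,-0.572,1],[-0.543,0.127,0,0,0,-0.572,1],[-0.543,0.127,0,0,0,-0.572,1],[-0.543,0.127,0,0,0,-0.572,1]]'; python3 - <<'E'
from h import *
s=snap('wrist','w3');o=arm.get_obs();pickle.dump(o,open('pics/w3o.pkl','wb'))
cv2.imwrite('pics/w3b.png',cv2.resize(cv2.imread('pics/w3.png'),(800,600),interpolation=cv2.INTER_CUBIC))
E
```

```text
time: 5.78
eef_pos: [0.5915, -0.2535, 0.251]
ee_rot: [-0.0, 0.569, 0.822, 0.0]
ft_force: [-0.1, -0.2, -0.3]
gripper_width: 0.0071
gripper_force: 69.0
```

View pics/w3b.png

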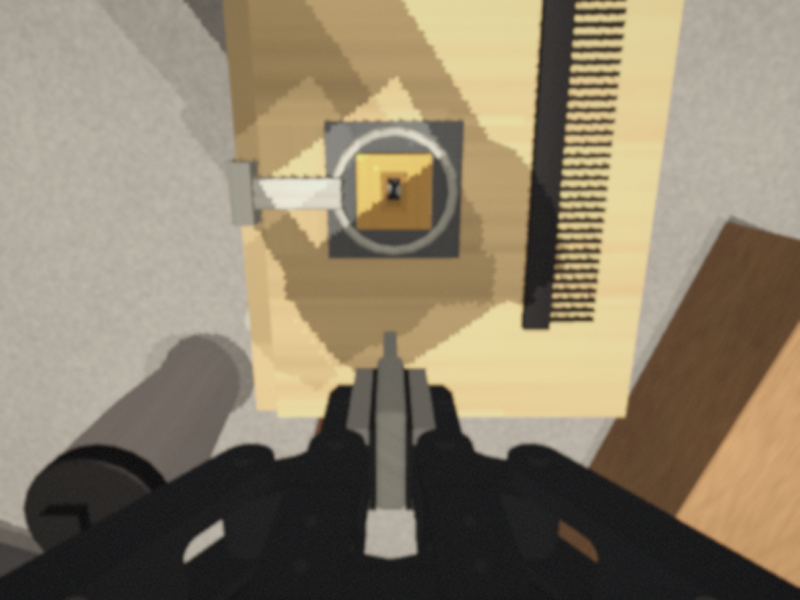

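The wrist view shows the keyway centred at about (394,190), with the plug square spanning (356,154)–(433,231) and level. The held key is edge-on, its tip at (390,333) and its bow's top face at (365–417, 510–558).

```bash
python3 - <<'E'
from h import *
s=load('w3');k=1.5625;P=cloud(s)
o=pickle.load(open('pics/w3o.pkl','rb'));T=R.from_quat(np.roll(o['ee_rot'],-1)).as_matrix();t=o['eef_pos']
f=lambda p:((p-t)@T).round(4)
print(t,T.round(3).tolist())
for u,v,z in((356,154,.146),(433,154,.146),(433,231,.146),(356,231,.146),(393.5,188,.146),(325,121,.1405),(463,121,.1405),(460,258,.1405),(330,258,.1405)): print((u,v),f(ray(s,u/k,v/k,z)))
print('depths')
for u,v in((390,336),(390,345),(390,355),(390,400),(390,450),(390,490),(390,530),(372,530),(410,530),(390,550),(375,170),(415,215),(340,240)): print((u,v),f(P[int(v/k),int(u/k)]),P[int(v/k),int(u/k)].round(4))
i=cv2.imread('pics/w3.png')
cv2.imwrite('pics/w3c.png',np.hstack([cv2.resize(i[75:165,205:297],None,fx=4.3,fy=4.3,interpolation=cv2.INTER_CUBIC)[:387],cv2.resize(i[205:295,205:297],None,fx=4.3,fy=4.3,interpolation=cv2.INTER_CUBIC)[:387]]))
E
```

```text
[ 0.59162008 -0.25359718  0.25118851] [[-0.352, 0.936, -0.0], [0.936, 0.352, 0.0], [0.0, -0.0, -1.0]]
(356, 154) [ 0.0682 -0.0164  0.1052]
(433, 154) [0.0682 0.0187 0.1052]
(433, 231) [0.0329 0.0195 0.1052]
(356, 231) [ 0.0329 -0.0171  0.1052]
(393.5, 188) [0.053  0.0007 0.1052]
(325, 121) [ 0.0826 -0.0307  0.1107]
(463, 121) [0.0826 0.0325 0.1107]
(460, 258) [0.0186 0.0335 0.1107]
(330, 258) [ 0.0186 -0.0305  0.1107]
depths
(390, 336) [ 0.0049 -0.0013  0.0391] [ 0.5886 -0.2494  0.2121]
(390, 345) [ 0.0049 -0.0013  0.0314] [ 0.5886 -0.2495  0.2198]
(390, 355) [ 0.0053 -0.0013  0.0205] [ 0.5885 -0.2491  0.2307]
(390, 400) [ 0.0131 -0.0012 -0.0263] [ 0.5859 -0.2418  0.2775]
(390, 450) [ 0.0028 -0.0012 -0.0321] [ 0.5895 -0.2515  0.2833]
(390, 490) [-0.0087 -0.0013 -0.0316] [ 0.5935 -0.2622  0.2828]
(390, 530) [-0.2619 -0.0019  0.2498] [ 0.682  -0.4993  0.0013]
(372, 530) [-0.2633 -0.0174  0.2514] [ 6.679e-01 -5.061e-01 -3.000e-04]
(410, 530) [-0.2633  0.0165  0.2514] [ 6.997e-01 -4.941e-01 -3.000e-04]
(390, 550) [-0.2839 -0.0019  0.2494] [ 0.6897 -0.5199  0.0017]
(375, 170) [ 0.0617 -0.0078  0.1041] [ 0.5626 -0.1985  0.1471]
(415, 215) [0.0411 0.0103 0.1038] [ 0.5868 -0.2115  0.1474]
(340, 240) [ 0.0286 -0.0255  0.1077] [ 0.5576 -0.2358  0.1435]
```

View pics/w3c.png

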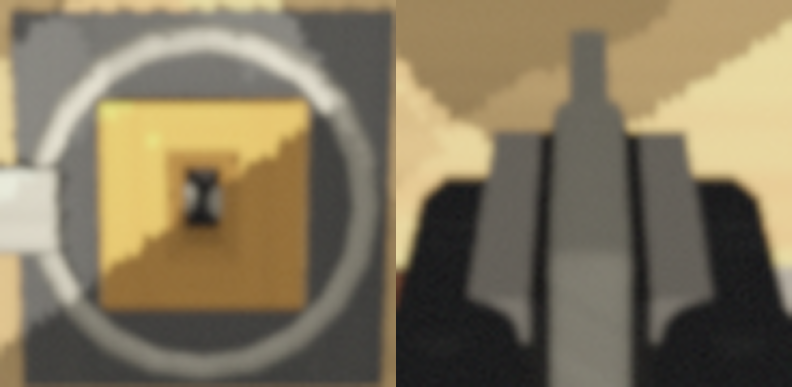

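The enlarged crop confirms the keyway is concentric with the plug square. The key tip sits about 51 mm along tool x and 2.5 mm along tool y from it.

```bash
python3 -m jog '[[0.025,0.0015,0,0,0,0,1],[0.0515,0.0025,0,0,0,0,1],[0.0515,0.0025,0.02,0,0,0,1],[0.0515,0.0025,0.04,0,0,0,1],[0.0515,0.0025,0.05,0,0,0,1],[0.0515,0.0025,0.05,0,0,0,1],[0.0515,0.0025,0.05,0,0,0,1],[0.0515,0.0025,0.05,0,0,0,1]]'; python3 - <<'E'
from h import *
s=snap('wrist','w4');o=arm.get_obs();print(o['eef_pos'],o['ft_force'])
cv2.imwrite('pics/w4c.png',cv2.resize(cv2.imread('pics/w4.png')[140:300,150:350],(750,600),interpolation=cv2.INTER_CUBIC))
E
```

```text
time: 6.5
eef_pos: [0.5765, -0.2062, 0.2026]
ee_rot: [0.001, 0.57, 0.822, 0.0]
ft_force: [-0.5, 0.4, -0.6]
gripper_width: 0.0071
gripper_force: 69.0
[ 0.57663151 -0.20636049  0.20286949] [-0.17810858 -0.34045982 -0.17087207]
```

View pics/w4c.png

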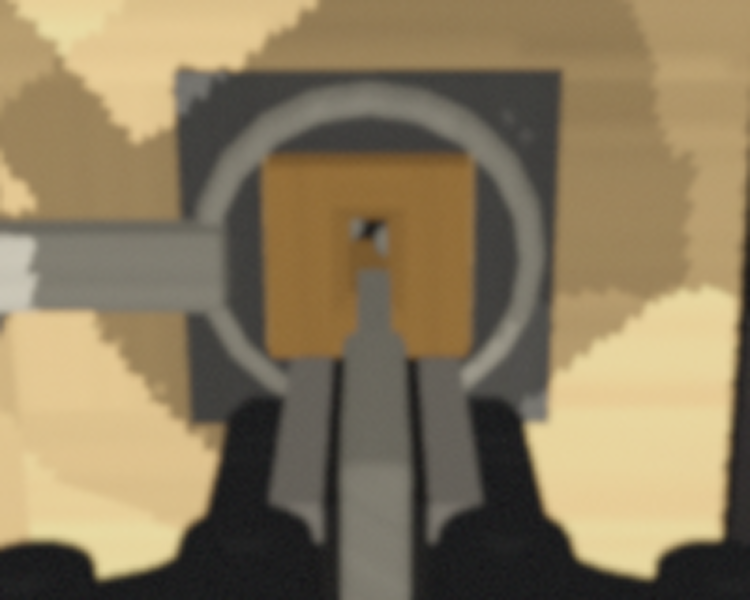

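The crop shows the key tip's front edge at (374,270), above the keyway. The plug spans columns 264–474 and rows 155–357, so the key sits slightly right of centre.

```bash
python3 - <<'E'
from h import *
s=load('w4');o=arm.get_obs();T=R.from_quat(np.roll(o['ee_rot'],-1)).as_matrix();t=o['eef_pos']
f=lambda u,v,z:((ray(s,150+u/3.75,140+v/3.75,z)-t)@T).round(4)
print(t)
print('tip',f(358,272,.155),f(390,272,.155))
for c in((264,155),(474,155),(472,357),(265,357)): print(f(*c,.146))
for c in((178,72),(561,72),(547,420),(192,420)): print(f(*c,.1405))
E
```

```text
[ 0.57663151 -0.20636049  0.20286949]
tip [ 0.0032 -0.0036  0.0479] [0.0032 0.0016 0.0479]
[ 0.0203 -0.019   0.0568]
[0.0203 0.0154 0.0569]
[-0.0158  0.0159  0.0569]
[-0.0157 -0.0198  0.0569]
[ 0.0331 -0.0333  0.0623]
[0.033  0.0299 0.0624]
[-0.0306  0.0301  0.0625]
[-0.0305 -0.0337  0.0624]
```

```bash
python3 -m jog '[[0.001,-0.0008,0,0,0,0,1],[0.001,-0.0008,0,0,0,0,1],[0.001,-0.0008,0.004,0,0,0,1],[0.001,-0.0008,0.008,0,0,0,1],[0.001,-0.0008,0.012,0,0,0,1],[0.001,-0.0008,0.015,0,0,0,1],[0.001,-0.0008,0.015,0,0,0,1]]'
```

```text
time: 7.13
eef_pos: [0.5743, -0.2049, 0.185]
ee_rot: [-0.001, 0.57, 0.822, 0.0]
ft_force: [0.2, 0.3, -0.1]
gripper_width: 0.0068
gripper_force: 69.1
```

```bash
python3 -m jog '[[0,0,0.003,0,0,0,1],[0,0,0.006,0,0,0,1],[0,0,0.009,0,0,0,1],[0,0,0.012,0,0,0,1],[0,0,0.012,0,0,0,1]]'
```

```text
time: 7.55
eef_pos: [0.5744, -0.205, 0.1742]
ee_rot: [-0.001, 0.57, 0.822, -0.0]
ft_force: [-0.9, 2.2, 1.4]
gripper_width: 0.0072
gripper_force: 69.7
```

```bash
python3 -m jog '[[0,0,0.003,0,0,0,1],[0,0,0.006,0,0,0,1],[0,0,0.009,0,0,0,1],[0,0,0.011,0,0,0,1],[0,0,0.011,0,0,0,1]]'
```

```text
time: 7.97
eef_pos: [0.5754, -0.2046, 0.1641]
ee_rot: [0.0, 0.57, 0.822, 0.001]
ft_force: [-0.8, 4.4, 3.2]
gripper_width: 0.007
gripper_force: 69.7
```

```bash
python3 -m jog '[[0,0,0.001,0,0,0,1],[0,0,0.002,0,0,0,1],[0,0,0.003,0,0,0,1],[0,0,0.004,0,0,0,1],[0,0,0.004,0,0,0,1],[0,0,0.004,0,0,0,1]]'
```

```text
time: 8.47
eef_pos: [0.5756, -0.2046, 0.1614]
ee_rot: [0.0, 0.57, 0.822, 0.001]
ft_force: [-2.6, 7.5, 11.8]
gripper_width: 0.0071
gripper_force: 71.0
```

```bash
python3 -m jog '[[0.001,0,0.002,0,0,0,1],[0.0015,0.001,0.004,0,0,0,1],[0.0015,-0.001,0.006,0,0,0,1],[0.0015,0,0.006,0,0,0,1],[0.0015,0,0.006,0,0,0,1]]'; python3 - <<'E'
from h import *
s=snap('wrist','w5');o=arm.get_obs();P=cloud(s);T=R.from_quat(np.roll(o['ee_rot'],-1)).as_matrix()
print(o['eef_pos'],o['ft_force'],o['ft_torque'])
for v in range(262,325,6): print(v,((P[v,249]-o['eef_pos'])@T).round(4),P[v,249,2].round(4))
for u,v in((225,175),(270,175)):print(P[v,u].round(4))
E
```

```text
time: 8.88
eef_pos: [0.5759, -0.2046, 0.1609]
ee_rot: [0.002, 0.57, 0.822, -0.0]
ft_force: [-13.7, 8.1, 34.3]
gripper_width: 0.007
gripper_force: 74.4
[ 0.57595634 -0.2045785   0.16094997] [-14.13413631   9.1442215   33.8554596 ] [ 1.67481227  2.58016855 -0.02822562]
262 [ 0.0122 -0.0012 -0.0299] 0.1908
268 [ 0.0105 -0.0012 -0.0312] 0.1922
274 [ 0.0077 -0.0012 -0.0308] 0.1917
280 [ 0.0054 -0.0012 -0.0313] 0.1923
286 [ 0.0033 -0.0012 -0.032 ] 0.1929
292 [ 0.0011 -0.0012 -0.0326] 0.1936
298 [-0.0024 -0.0012 -0.0314] 0.1923
304 [-0.0039 -0.0012 -0.033 ] 0.194
310 [-0.0078 -0.0012 -0.0313] 0.1922
316 [-0.0101 -0.0012 -0.0318] 0.1928
322 [-0.0121 -0.0012 -0.0328] 0.1938
[ 0.5519 -0.178   0.1413]
[ 0.5731 -0.1703  0.1403]
```

```bash
python3 -m jog '[[0,0,-0.003,0,0,0,1],[0,0.001,-0.006,0,0,0,1],[0,0.001,-0.006,0,0,0,1],[0,0.001,-0.006,0,0,0,1]]'; python3 -c "
from h import *
print(arm.get_obs()['ft_force'],arm.get_obs()['ft_torque'])"
```

```text
time: 9.27
eef_pos: [0.5757, -0.2043, 0.1615]
ee_rot: [0.001, 0.57, 0.822, -0.0]
ft_force: [-4.9, 1.3, 12.0]
gripper_width: 0.0073
gripper_force: 70.9
[-4.85802253  1.32795491 12.00796053] [ 0.37018023  0.94116918 -0.02587238]
```

```bash
python3 -m jog '[[-0.0001,0.0001,0,0,0,0.1,1],[-0.0003,0.0002,0,0,0,0.2,1],[-0.0004,0.0003,0,0,0,0.3,1],[-0.0006,0.0003,0,0,0,0.4,1],[-0.0007,0.0004,0,0,0,0.5,1],[-0.0009,0.0004,0,0,0,0.6,1],[-0.001,0.0004,0,0,0,0.7,1],[-0.0012,0.0004,0,0,0,0.8,1],[-0.0012,0.0004,0,0,0,0.8,1]]' 100; python3 -c "
from h import *
o=arm.get_obs();print(o['ft_force'],o['ft_torque'],o['qpos'])"
```

```text
time: 10.02
eef_pos: [0.5764, -0.2047, 0.1615]
ee_rot: [0.0, 0.846, 0.534, 0.0]
ft_force: [-5.8, 4.5, 12.9]
gripper_width: 0.0066
gripper_force: 98.0
[-5.8097175   4.53570604 12.91168161] [0.82908626 1.12631031 0.00754749] [-5.26295206e-01  2.26611806e-01  1.71314475e+00 -1.17496526e-04
  1.20101916e+00 -8.12515215e-02]
```

```bash
python3 -m jog '[[-0.0001,0.0001,0,0,0,0.1,1],[-0.0003,0.0002,0,0,0,0.2,1],[-0.0004,0.0003,0,0,0,0.3,1],[-0.0006,0.0003,0,0,0,0.4,1],[-0.0007,0.0004,0,0,0,0.5,1],[-0.0009,0.0004,0,0,0,0.6,1],[-0.001,0.0004,0,0,0,0.7,1],[-0.0012,0.0004,0,0,0,0.8,1],[-0.0013,0.0004,0,0,0,0.88,1],[-0.0013,0.0004,0,0,0,0.88,1],[-0.0013,0.0004,0,0,0,0.88,1]]'; python3 - <<'E'
from h import *
o=arm.get_obs();print(o['ft_force'],o['ft_torque'],o['ee_rot'],o['gripper_width'])
s=snap('wrist','w6');cv2.imwrite('pics/w6c.png',cv2.resize(cv2.imread('pics/w6.png'),(800,600),interpolation=cv2.INTER_CUBIC))
E
```

```text
time: 10.93
eef_pos: [0.5769, -0.2059, 0.1615]
ee_rot: [0.0, 0.992, 0.124, 0.001]
ft_force: [-2.4, 4.2, 11.3]
gripper_width: 0.0064
gripper_force: 97.8
[-2.42108065  4.1862739  11.31713133] [0.83829445 0.53594856 0.14826555] [4.93803798e-04 9.92249803e-01 1.24251237e-01 1.30912176e-03] 0.006421732711257752
```

View pics/w6c.png

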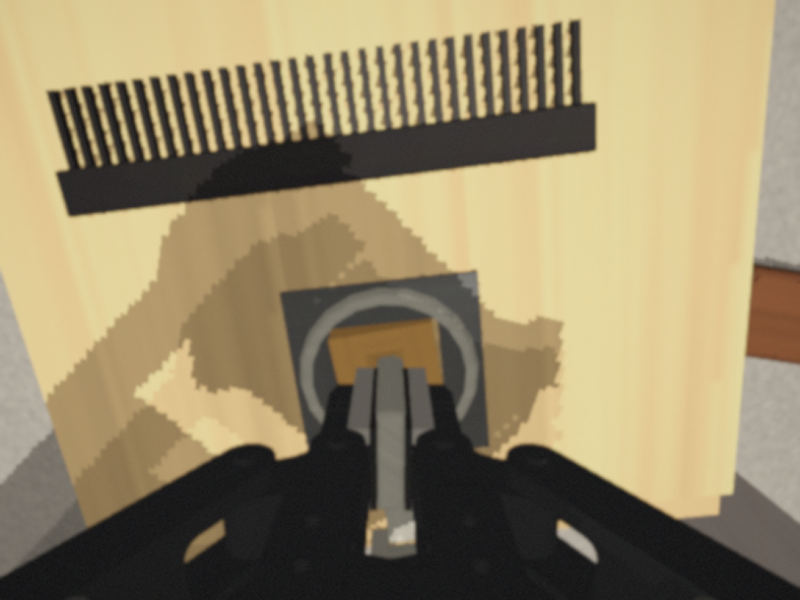

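The picture shows the plug square turned about 3.5° short of square to the rosette: plug edge (330,338)–(438,320), rosette edge (281,292)–(477,271). That matches 1.5 rad, its stop. I'll add a small extra turn to confirm.

```bash
python3 -m jog '[[0,0,0,0,0,0.03,1],[0,0,0,0,0,0.06,1],[0,0,0,0,0,0.06,1],[0,0,0,0,0,0.06,1],[0,0,0,0,0,0.06,1]]'; python3 - <<'E'
from h import *
o=arm.get_obs();print(o['ft_force'],o['ft_torque'],o['ee_rot'],o['gripper_force'])
snap('scene','s2');snap('top','t2')
a=cv2.imread('pics/s2.png')[120:280,60:380]; b=cv2.imread('pics/t2.png')[130:240,150:400]
cv2.imwrite('pics/fin.png',np.vstack([cv2.resize(a,(600,300)),cv2.resize(b,(600,264))]))
E
```

```text
time: 11.4
eef_pos: [0.5769, -0.2059, 0.1615]
ee_rot: [0.001, 0.995, 0.095, 0.001]
ft_force: [-1.7, 4.5, 10.6]
gripper_width: 0.0065
gripper_force: 97.9
[-1.69474592  4.54054378 10.5732532 ] [0.82429265 0.48663153 0.32759402] [5.98238898e-04 9.95486445e-01 9.48928882e-02 1.31172519e-03] 97.88319826126099
```

View pics/fin.png

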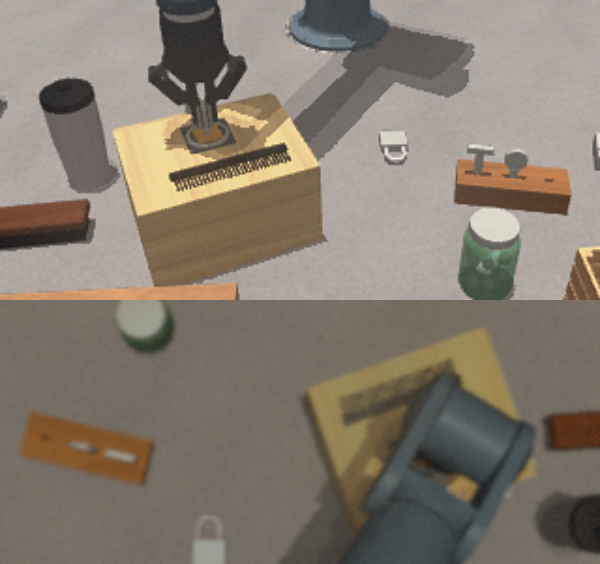

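The other two keys and the bystanders are where they were. The torque doubled with the small extra turn, so the lock is at its stop.

```bash
python3 -c "
from plant import arm
print(arm.hand_in())"
```

```text
the job is handed in; nothing more can be done
None
```

I handed the job in at about 11.5 s: the rectangular-bow key is fully home in the lock, turned clockwise to its stop and still gripped there, and the other two keys and everything else look untouched; the hand-in gave no verdict.

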